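Show the base of a sample bottle to the inspection camera

ROBOT

A 6-joint arm with a two-finger parallel gripper is mounted at the origin on a cart in front of the work surface, level with it; the furniture and walls round the work are solid. World frame = base frame: x ahead of the robot, y to its left, z up, the work surface at z = 0. Lengths are in m, angles in rad, forces in N, time in s.
With the tool pointing down it reaches from about 0.35 to 0.85 m from the base axis. Payload 8.1 kg.
Tool frame: the origin (TCP) lies on the centre line of the jaws, within the pads' length; the fingertips stand robot.finger_overhang ahead of it and the grasp point (between the pads) lies 5 mm behind it (robot.finger_overhang is the distance from the TCP to the fingertips, in m); z points along the fingers, y is the direction in which the jaws open and shut (so a half turn about z gives the same grasp; the last joint's range is limited). The gripper opens to 93 mm and grips with 3 to 60 N. Pads are 15 mm wide; open, the fingers measure 128 mm over their backs; the gripper's body (75 mm by 188 mm) begins 65 mm behind the grasp point.
Start: joints at [-1.28, 0.13, 1.488, -0, 1.523, -0.085], TCP at [0.22, -0.558, 0.233] pointing down, gripper open.
Joint ranges: [-2.96, 2.96], [-0.89, 2.26], [0.02, 2.5], [-1.34, 4.48], [0, 2.73], [-2.66, 2.66]. Speed limits (rad/s): [2.39, 2.39, 2.79, 3.14, 3.14, 3.14].

INTERFACE

Orientations are given as a rotation vector (axis times angle).
In Python, from plant import robot gives the robot as it stands. The module is installed in compiled form; this text tells all that it offers.
- The arm moves only by the tool carry_out, never from a script. Its argument "commands" is a list that holds one entry, the list of rows, each a list of 4 numbers: the shift along the tool's x, y, z in cm, then the turn about the tool's z in degrees. In form: [[[tx, ty, tz, roll], ...]]. A call has 1 to 20 rows; each row shifts and turns the commanded pose from where the row before left it, along the tool's axes as they then stand; what a row does not reach is not made up. A row lasts 1/12 s, in which the tool goes at most 41.7 mm and 7.16 degrees, less where a joint would pass 70% of its speed; a pose out of reach is approached as far as the arm can. A call is refused whole if a number of a shift passes 4.17 or a number of a turn 7.16, either way. A call with a gripper value outside its range is refused whole. "claw" is the finger opening in cm, from 0 to 9.3, set as the call begins (left out, the last holds). The fingers move at their own pace and stop on an object; "grip_force" is the grip in N (left out, the last holds). Time passes only in rows, so rows that do not move let the fingers close. It gives the time, the measured TCP pose, the force and the opening at its end, in the units of the state.
- robot.read_state(): the state, without advancing time (a new reading comes with each control period).
- robot.read_camera(name): name is "side" or "top"; returns the picture (400x640x3 uint8, red, green, blue); there is no depth.
- robot.camera_params(name): a dict with "mtx" (3x3 intrinsics, pixels), "R" (3x3) and "t" (3): a world point X has camera coordinates R X + t. Camera axes: x right, y down, z forward; pixel columns grow to the right and rows downward; lengths in m; the calibration is good to about 2 mm. A picture is of the moment at which its call begins. camera_params takes no time and is no camera call.
- robot.close_job(): hands the job in, once; it reports no verdict.
The state is a dict: "t": time; "q": joint angles; "dq": joint speeds; "joint_torque": joint torques, N m; "tool_pos": TCP position; "orientation": TCP orientation; "force": force on the tool from outside, world axes, zero at the start; "wrist_torque": the same for the moment, N m; "opening": finger opening in m.
Only numpy, scipy, OpenCV 4.12 (cv2) and the standard library are available. Lean on these libraries where they do the work, as an engineer would, in place of code of your own. Each camera call takes 0.05 s, during which the arm holds its last target.

TASK

Lift the red-capped sample bottle out of the blue holder and hold it in the air in front of the small tilted inspection camera, with the underside of the bottle squarely facing the lens, centred on the lens's line of sight and about 6 cm away from it. Finish while still holding the bottle still there; nothing is put down or let go. Touch the bottle to no part of the camera, do not turn the camera head, and leave the other two bottles standing in the holder and the carton and petri dish where they are.

Things in the scene. Friction and masses are not known exactly. Their poses are not given: they have to be found in the camera images.
- dropper_2: sample bottle with a RED screw cap, white body with a red band, 64 mm high: round body 29 mm in diameter up to 48 mm, cap 24 mm in diameter above. 25 to 63 g. Origin at the centre of its underside, z towards the cap. It stands upright and loose in one of the three pockets of the holder. Grip the body from above, around its upper part
- dropper_1: bystander: sample bottle with a white cap (green band), 29 x 29 x 64 mm, origin at the centre of its underside; stands in another pocket
- dropper_3: bystander: sample bottle with a blue cap (blue band), 27 x 27 x 60 mm, origin at the centre of its underside; stands in another pocket
- bottle_holder: blue holder block fixed to the table, 66 x 232 x 20 mm, long along its y. Origin at the centre of its underside, z up. Three round pockets 32 mm wide, 16 mm deep (floor 4 mm above the table), in a row along its y at -78, 0 and +78 mm. Which bottle is in which pocket varies, and the holder may stand left or right
- inspection_camera: inspection camera stand fixed to the table: dark base plate 110 x 96 x 12 mm and two upright metal fork arms, 92 mm high over all, carrying the grey camera head on a hinge 75 mm above the table. Origin at the centre of the underside; at zero yaw the head leans towards -x (the robot)
- camera_lens (a point): centre of the lens's front, on the end of the black barrel (40 mm across) that stands out of the grey camera head (44 x 48 x 56 mm). Its z axis is the line of sight, pointing out of the lens (upwards and leaning in the direction of the stand's -x), y along the hinge. The lens front is 55 mm from the hinge
- camera_head (a joint): lean of the camera head in rad: 0 = looking straight up, 0.6 = line of sight leans 0.6 rad from vertical to the stand's -x side. Stiff (about 1 N m): it stays as it is; do not turn it
- reagent_carton: bystander: green and white carton, 45 x 75 x 60 mm, origin at the centre of its underside, behind the work
- petri_1: bystander: petri dish with pink contents, 69 mm across, 15 mm high, origin at the centre of its underside, in front of the work

How it is judged:
On the way:
1. the red-capped bottle is lifted clear out of its pocket, held by the fingers (z of dropper_2 in the frame of bottle_holder above 0.04 m and contact force between the fingers and dropper_2 above 1 N), for 0.2 s.
At the end, for the whole second after the job is handed in: Red-capped bottle held still in the fingers, touching neither camera nor holder; underside centre within 10 mm of the line of sight each way and 45-75 mm from the lens, axis within 0.175 rad of the line of sight, underside to the lens; other two bottles upright in their pockets (x of dropper_2 in the frame of camera_lens between -0.01 and 0.01 m and y of dropper_2 in the frame of camera_lens between -0.01 and 0.01 m and z of dropper_2 in the frame of camera_lens between 0.045 and 0.075 m and angle between the z axis of dropper_2 and the z axis of camera_lens, either way round below 0.175 rad and angle between dropper_2's own z axis and vertical below 1.2 rad and contact force between the fingers and dropper_2 above 1 N and contact force between dropper_2 and inspection_camera below 0.1 N and contact force between dropper_2 and bottle_holder below 0.1 N and height (world z) of dropper_2 above 0.12 m and linear speed of dropper_2 below 0.02 m/s and angle between each of dropper_1, dropper_3's own z axis and vertical below 0.2 rad and z of each of dropper_1, dropper_3 in the frame of bottle_holder below 0.012 m); the arm keeps its last pose, push and grip.
It fails at once if another bottle is moved by more than 15 mm (distance of any of dropper_1, dropper_3 from where it was at the start of the episode above 0.015 m).
It fails at once if the carton or the petri dish is moved by more than 15 mm (distance of any of reagent_carton, petri_1 from where it was at the start of the episode above 0.015 m).
It fails at once if the camera head is turned (lens moved by more than 6 mm) (distance of camera_lens from where it was at the start of the episode above 0.006 m).
It fails at once if the bottle touches the camera (contact force between dropper_2 and inspection_camera above 0.5 N).
It also fails if it takes over 35 s, if anything falls off the work surface, if the arm or the gripper's body presses on something with over 40 N, if the wrist force passes 120 N, or if a joint passes its speed limit or range.

## Working session

There is one attempt and no reset: what is moved stays moved. The work goes in short steps, Python scripts to look and compute and a tool call to move; the robot and the scene stay as the last step left them, time stands still between calls to the robot, and variables do not carry over. Pictures are saved under pics/ and viewed, and the job is handed in when it is done.

Besides the shell and the picture viewer there is one more tool, called after "Call:" by a JSON object that holds its "fn" and its "kwargs". carry_out: Moves the arm, as the interface text tells. Its arguments: {"type":"object","properties":{"commands":{"type":"array","items":{"type":"array","items":{"type":"array","items":{"type":"number"}}}},"claw":{"type":"number"},"grip_force":{"type":"number"}},"required":["commands"]}

```bash
mkdir -p pics; python3 - <<'E'
from plant import robot
import cv2,numpy as np
print(robot.read_state()); print(robot.finger_overhang)
for n in("side","top"):
    im=robot.read_camera(n); cv2.imwrite(f"pics/{n}0.png",im[:,:,::-1]); np.save(f"pics/{n}0.npy",im)
    p=robot.camera_params(n); print(n,p, -p["R"].T@p["t"])
E
```

```text
{'t': 0.0, 'q': array([-1.28042897e+00,  1.31188597e-01,  1.48930118e+00,  2.43841644e-05,
        1.52300581e+00, -8.54004258e-02]), 'dq': array([ 1.90644434e-04,  4.61711946e-04,  2.23297251e-05,  1.17267329e-03,
        1.47894840e-03, -9.22275616e-04]), 'joint_torque': array([ 1.22962923e-03, -5.59845078e+01, -4.91763389e+01,  7.68882665e-02,
        3.57840245e-02, -9.99600070e-05]), 'tool_pos': array([ 0.2200599 , -0.55758543,  0.23155903]), 'orientation': array([-3.08444416e+00, -5.86432215e-01,  2.67581840e-04]), 'force': array([-0.95667047,  0.01559532,  0.41712353]), 'wrist_torque': array([0.02225114, 0.00230645, 0.01585407]), 'opening': 0.09283795991883716}
0.014
side {'mtx': array([[434.30628548,   0.        , 315.56163451],
       [  0.        , 434.30628548, 202.47639735],
       [  0.        ,   0.        ,   1.        ]]), 'R': array([[-9.25448083e-01, -3.78873958e-01,  6.08054420e-04],
       [-1.73031154e-01,  4.21221876e-01, -8.90299023e-01],
       [ 3.37054989e-01, -8.24030737e-01, -4.55375976e-01]]), 't': array([0.4953133 , 0.19839837, 0.92694235])} [0.1802853  0.86792057 0.59843998]
top {'mtx': array([[387.93709668,   0.        , 320.19999847],
       [  0.        , 387.93709668, 193.79169771],
       [  0.        ,   0.        ,   1.        ]]), 'R': array([[-0.00119146, -0.99999594, -0.00258717],
       [-0.98594028,  0.00160701, -0.16709034],
       [ 0.16709382,  0.00235172, -0.98593819]]), 't': array([-0.02005633,  0.5614802 ,  1.09682527])} [ 0.37028932 -0.02353797  1.17516796]
```

View pics/side0.png

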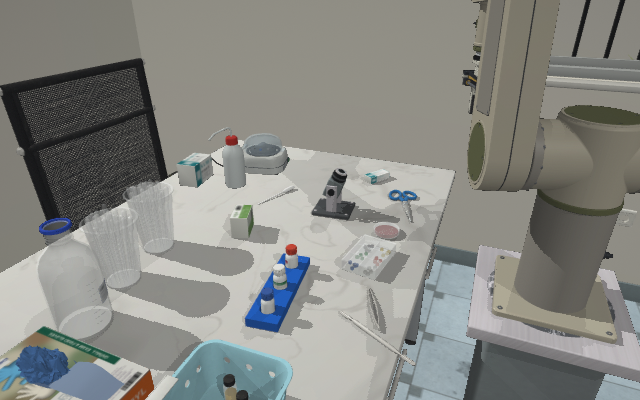

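View pics/top0.png

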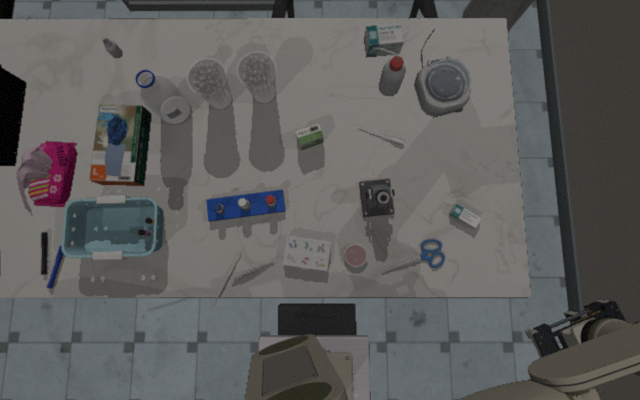

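The top view shows the red cap near (271,201), the lens near (383,198) and the holder across (207-285, 190-220). In the side view the red cap is near (291,250) and the lens near (340,173). I'll enlarge both for measuring.

```bash
python3 - <<'E'
import cv2,numpy as np
a=np.load("pics/side0.npy")[:,:,::-1]; b=np.load("pics/top0.npy")[:,:,::-1]
# side camera crop x300-370,y160-225 ; bottles 240-320,230-335; top cam 350-405,170-225; holder 200-295,180-230
def c(im,x0,x1,y0,y1,s): return cv2.resize(np.ascontiguousarray(im[y0:y1,x0:x1]),None,fx=s,fy=s,interpolation=cv2.INTER_CUBIC)
A=c(a,305,365,160,225,9);B=c(b,350,405,172,222,8)
cv2.imwrite("pics/z1.png",A);cv2.imwrite("pics/z2.png",B)
cv2.imwrite("pics/z3.png",c(b,200,295,180,230,8));cv2.imwrite("pics/z4.png",c(a,240,320,235,335,6))
E
```

```text
(no output)
```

View pics/z1.png

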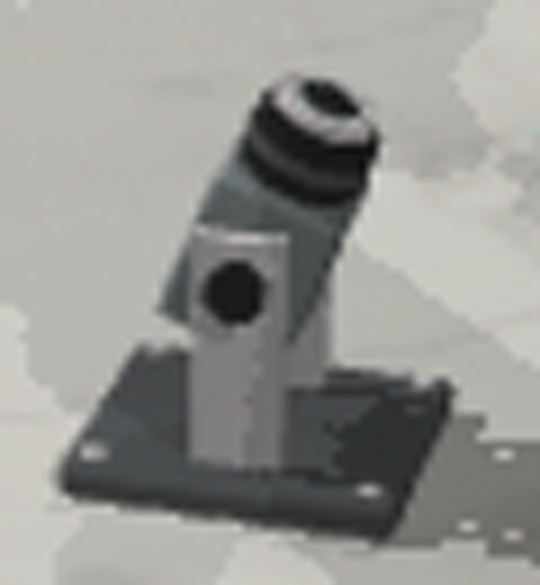

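View pics/z2.png

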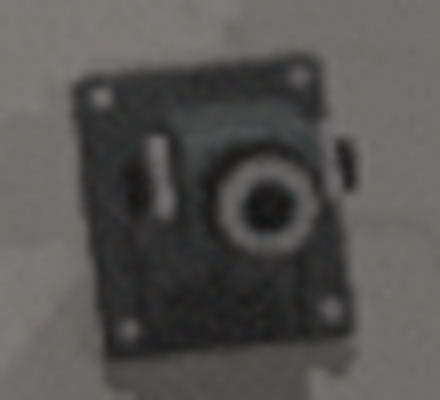

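View pics/z3.png

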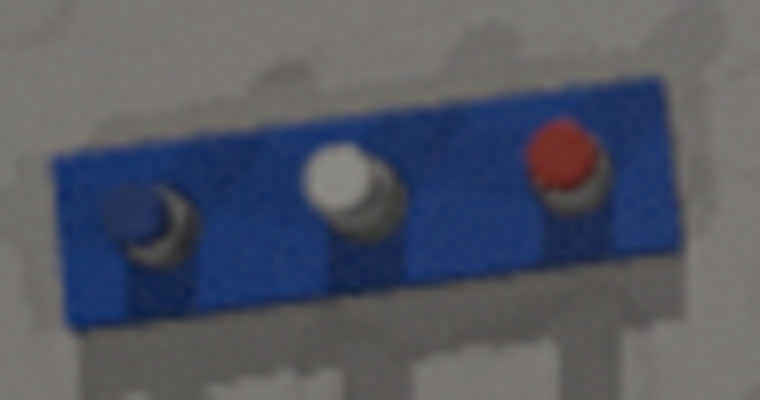

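View pics/z4.png

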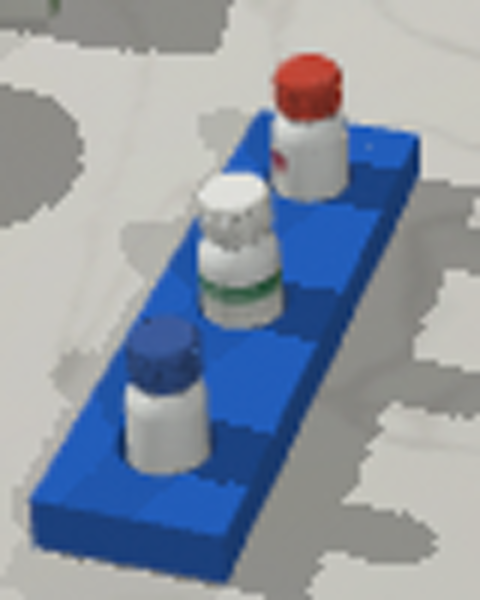

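```bash
cat > h.py <<'E'
import numpy as np, cv2
from plant import robot
P={n:robot.camera_params(n) for n in("side","top")}
def ray(n,uv):
    p=P[n]; d=np.linalg.inv(p["mtx"])@np.array([uv[0],uv[1],1.]); d=p["R"].T@d
    return -p["R"].T@p["t"], d/np.linalg.norm(d)
def onz(n,uv,z):
    c,d=ray(n,uv); return c+d*(z-c[2])/d[2]
def tri(a,b):
    A=np.zeros((3,3));r=np.zeros(3);L=[]
    for n,uv in(("side",a),("top",b)):
        c,d=ray(n,uv); M=np.eye(3)-np.outer(d,d);A+=M;r+=M@c;L.append((c,d))
    x=np.linalg.solve(A,r); return x,[np.linalg.norm((np.eye(3)-np.outer(d,d))@(x-c)) for c,d in L]
def proj(n,X):
    p=P[n]; c=p["R"]@np.asarray(X)+p["t"]; q=p["mtx"]@c; return q[:2]/q[2]
E
python3 - <<'E'
from h import *
a=np.load("pics/side0.npy"); b=np.load("pics/top0.npy")
s=lambda x,y,x0,y0,k:np.array([x0+(x+.5)/k-.5,y0+(y+.5)/k-.5])
# screws
S=[onz("top",s(x,y,350,172,8),0.012) for x,y in((101,97),(300,76),(331,309),(128,330))]
for q in S: print("screw",q.round(4))
S=np.array(S); print("centre",S.mean(0).round(4)); ex=(S[0]+S[1]-S[2]-S[3])/2; ey=(S[0]+S[3]-S[1]-S[2])/2
print(ex,np.linalg.norm(ex),np.linalg.norm(ey),"yaw",np.arctan2(ex[1],ex[0]),np.arctan2(-ey[0],ey[1]))
# lens ring masks: bright ring
for n,im,(x0,x1,y0,y1),th in(("side",a,(330,350,165,182),140),("top",b,(374,393,187,206),85)):
    g=im[y0:y1,x0:x1].astype(int).max(2); print(n); print(g)
E
```

```text
screw [ 0.5985 -0.149   0.012 ]
screw [ 0.6066 -0.2252  0.012 ]
screw [ 0.5169 -0.2342  0.012 ]
screw [ 0.509  -0.1575  0.012 ]
centre [ 0.5577 -0.1915  0.012 ]
[0.08957255 0.00872561 0.        ] 0.08999654714960424 0.07686060724992813 yaw 0.09710753033491669 0.10361234946941288
side
[[185 184 184 184 182 182 180 180 180 178 176 175 179 181 182 182 183 183
  183 183]
 [185 185 185 185 183 182 181 182 183 183 183 183 183 183 183 183 183 183
  182 182]
 [183 184 183 184 183 183 183 182 183 182 181 181 182 183 183 183 182 182
  181 182]
 [179 181 183 183 183 180 168 152 156 158 161 172 180 182 182 182 182 182
  181 181]
 [181 181 181 181 178 148 155 160 112  41  67  62 122 164 180 182 182 182
  182 182]
 [181 181 181 180  83 110 179 163 109  43  33  33  32  96 160 174 181 182
  182 181]
 [182 183 183 146  52 102 177 167 166  84  40  32  33  31 104 152 164 179
  180 180]
 [183 183 156  57  36  32  95 160 162 159 104  65  43  39  44 160 169 178
  178 178]
 [182 182 132  51  35  32  30  84 141 149 152 158 136 136 163 136 159 177
  178 177]
 [182 180 107  62  36  32  32  30  51  98 122 123 
[... 1474 characters left out ...]
  26  26  30  29  24  43  77  97  80  52  62
   85]
 [ 47  33  37  67  99  90  55  29  27  30  27  31  52  83  93  78  43  50
   79]
 [ 47  38  33  65  95  89  62  33  24  22  29  30  60  88  86  58  43  47
   72]
 [ 50  44  33  49  79  96  82  51  34  33  35  56  79  95  87  52  47  49
   64]
 [ 49  45  37  38  59  94  92  84  70  74  77  90  96  91  64  52  44  48
   59]
 [ 49  49  48  40  44  64  80  91  82  84  87  99  90  70  50  44  48  46
   58]
 [ 45  46  44  41  38  42  52  66  68  72  69  70  64  45  43  45  45  48
   59]
 [ 46  45  43  39  43  41  46  45  48  52  50  48  41  35  42  48  47  46
   53]
 [ 47  48  38  40  39  47  47  46  43  50  45  47  44  35  41  47  46  48
   46]]
```

```bash
python3 - <<'E'
from h import *
H=np.array([.5577,-.1915,.075])
for a in((340.5,171.6),(341.3,170.8),(341,171.2)):
  for b in ((383,197.3),(383,197.6)):
    x,e=tri(a,b); d=x-H; y=.1; dx=d[0]*np.cos(y)+d[1]*np.sin(y); dy=-d[0]*np.sin(y)+d[1]*np.cos(y)
    print(a,b,x.round(4),np.round(e,4),"stand frame",dx.round(4),dy.round(4),d[2].round(4),"r",np.hypot(dx,d[2]),"lean",np.arctan2(-dx,d[2]))
# hinge knob near side arm in side view (235,292)/9
print(proj("side",H),[305+235.5/9-.5,160+292.5/9-.5])
# holder corners top at z=.02
s=lambda x,y:np.array([200+(x+.5)/8-.5,180+(y+.5)/8-.5])
C=[onz("top",s(*c),.02) for c in((54,158),(663,78),(682,248),(70,328))]
C=np.array(C);print(C.round(4));ctr=C.mean(0);ey=(C[0]+C[3]-C[1]-C[2])/2;ex=(C[0]+C[1]-C[2]-C[3])/2
print("holder",ctr.round(4),np.linalg.norm(ex),np.linalg.norm(ey),np.arctan2(ex[1],ex[0]),np.arctan2(-ey[0],ey[1]))
u=ey/np.linalg.norm(ey); 
for k in(-.078,0,.078): print((ctr+k*u).round(4))
a=np.load("pics/side0.npy"); b=np.load("pics/top0.npy")
for n,im in(("side",a),("top",b)):
    i=im.astype(int); m=((i[...,0]>90)&(i[...,0]>1.8*i[...,1])&(i[...,0]>1.8*i[...,2])).astype(np.uint8)
    k,l,st,c=cv2.connectedComponentsWithStats(m)
    for j in range(1,k):
        if st[j,4]>20: print(n,st[j],c[j])
print("cap top",onz("top",(200+560.5/8-.5,180+154.5/8-.5),.068), "side", onz("side",(240+309/6-.5,235+74/6-.5),.068))
E
```

```text
(340.5, 171.6) (383, 197.3) [ 0.5389 -0.1933  0.1234] [0.0004 0.0004] stand frame -0.0189 0.0001 0.0484 r 0.05194000151852227 lean 0.37305267946756915
(340.5, 171.6) (383, 197.6) [ 0.5384 -0.1931  0.1234] [0.0008 0.0008] stand frame -0.0194 0.0003 0.0484 r 0.052166296147561374 lean 0.38051427397809057
(341.3, 170.8) (383, 197.3) [ 0.5375 -0.1931  0.1262] [0.0006 0.0006] stand frame -0.0203 0.0005 0.0512 r 0.055102660713242255 lean 0.3767589056819567
(341.3, 170.8) (383, 197.6) [ 0.537  -0.1929  0.1263] [0.0002 0.0002] stand frame -0.0207 0.0006 0.0513 r 0.05532685627753531 lean 0.3837635034823011
(341, 171.2) (383, 197.3) [ 0.538  -0.1932  0.1248] [0.0002 0.0002] stand frame -0.0197 0.0003 0.0498 r 0.05360381325016959 lean 0.37719910398440204
(341, 171.2) (383, 197.6) [ 0.5376 -0.1931  0.1249] [0.0002 0.0002] stand frame -0.0202 0.0005 0.0499 r 0.05382960305193364 lean 0.38440465392736795
[333.722226   186.50855879] [330.6666666666667, 192.0]
[[0.5497 0.3226 0.02  ]
 [0.58   0.0935 0.02  ]
 [0.5152 0.0854 0.02  ]
 [0.4855 0.3136 0.02  ]]
holder [0.5326 0.2038 0.02  ] 0.06508073865067908 0.2306139317117892 0.13219975427804181 0.13045008756868362
[0.5428 0.1264 0.02  ]
[0.5326 0.2038 0.02  ]
[0.5225 0.2811 0.02  ]
side [226 135  12  10  99] [231.25252525 139.98989899]
side [286 244  11  11  99] [290.97979798 249.14141414]
side [122 371  32  29 373] [141.45308311 387.63806971]
top [391  57  12  10  81] [396.40740741  61.82716049]
top [ 90 165  16  15 161] [ 98.16149068 172.1242236 ]
top [266 196   8   7  42] [269.66666667 199.        ]
cap top [0.5434536  0.12542996 0.068     ] side [0.54118812 0.13044199 0.068     ]
```

```bash
cat >> h.py <<'E'
from scipy.spatial.transform import Rotation as Rn
def tool():
    s=robot.read_state(); return s,Rn.from_rotvec(s["orientation"]).as_matrix(),s["tool_pos"]
E
python3 - <<'E'
from h import *
s,R,p=tool(); print(R.round(4))
print("jaw yaw",np.degrees(np.arctan2(R[1,1],R[0,1])))
T=np.array([.5430,.1262,.16]); print("delta tool cm",(R.T@(T-p)*100).round(2))
print(proj("side",[.543,.1262,.068]),proj("top",[.543,.1262,.068]))
x,e=tri((240+309/6-.5,235+74/6-.5),(200+560.5/8-.5,180+154.5/8-.5));print(x,e)
E
```

```text
[[ 9.302e-01  3.670e-01 -5.000e-04]
 [ 3.670e-01 -9.302e-01  1.600e-03]
 [ 1.000e-04 -1.700e-03 -1.000e+00]]
jaw yaw -68.46636083929651
delta tool cm [ 55.14 -51.75   7.27]
[291.07242983 245.71095353] [269.29281898 198.96805159]
[0.54373633 0.12579425 0.06464663] [np.float64(0.0002522752991548851), np.float64(0.00025227529915494923)]
```

Call:
{"fn": "carry_out", "kwargs": {"commands": [[[0, 0, 0, 7.15], [0, 0, 0, 7.15], [1.7, -2.66, 0, 0], [1.7, -2.66, 0, 0], [1.7, -2.66, 0, 0], [1.7, -2.66, 0, 0], [1.7, -2.66, 0, 0], [1.7, -2.66, 0, 0], [1.7, -2.66, 0, 0], [1.7, -2.66, 0, 0], [1.7, -2.66, 0, 0], [1.7, -2.66, 0, 0], [1.7, -2.66, 0, 0], [1.7, -2.66, 0, 0], [1.7, -2.66, 0, 0], [1.7, -2.66, 0, 0], [1.7, -2.66, 0, 0], [1.7, -2.66, 0, 0], [1.7, -2.66, 0, 0], [1.7, -2.66, 0, 0]]], "claw": 5, "grip_force": 5}}

```text
t: 1.77
tool_pos: [0.4637, -0.043, 0.2324]
orientation: [-3.135, -0.198, 0.001]
force: [-0.3, -1.0, -0.6]
opening: 0.0496
```

```bash
cat > d.py <<'E'
from h import *
import sys
s,R,p=tool(); print("t",s["t"],p.round(4),"open",s["opening"],"F",s["force"].round(2),"q",s["q"].round(2))
print("x yaw deg",np.degrees(np.arctan2(R[1,0],R[0,0])).round(2),"tilt",R[:,2].round(4))
T=np.array([float(v) for v in sys.argv[1:4]]); print("delta tool cm",(R.T@(T-p)*100).round(2))
E
python3 d.py .543 .1262 .041
```

```text
t 1.7667 [ 0.4637 -0.043   0.2324] open 0.04964028172847181 F [-0.33 -1.   -0.57] q [-0.2  -0.24  1.85 -0.    1.54  1.24]
x yaw deg 7.23 tilt [-4.e-04  0.e+00 -1.e+00]
delta tool cm [ 10.01 -15.78  19.13]
```

Call:
{"fn": "carry_out", "kwargs": {"commands": [[[1.67, -2.63, 0, 0], [1.67, -2.63, 0, 0], [1.67, -2.63, 0, 0], [1.67, -2.63, 0, 0], [1.67, -2.63, 0, 0], [1.66, -2.63, 0, 0], [0, 0, 2.5, 0], [0, 0, 2.5, 0], [0, 0, 2.5, 0], [0, 0, 2.5, 0], [0, 0, 2.0, 0], [0, 0, 1.0, 0], [0, 0, 0, 0], [0, 0, 0, 0]]]}}

```text
t: 2.93
tool_pos: [0.5427, 0.1245, 0.1026]
orientation: [3.135, 0.198, -0.001]
force: [0.9, 0.5, 0.4]
opening: 0.0497
```

```bash
python3 d.py .543 .1262 .041; cat > pic.py <<'E'
from h import *
import sys
tag=sys.argv[1]; s,R,p=tool(); o=[]
for n in("side","top"):
    im=robot.read_camera(n); np.save(f"pics/{n}{tag}.npy",im)
    u,v=[int(k) for k in proj(n,p+np.array([0,0,.0]))]; w,h=(80,70) if n=="side" else (60,60)
    x0,y0=max(u-w//2,0),max(v-h//2,0); k=4.8
    c=cv2.resize(np.ascontiguousarray(im[y0:y0+h,x0:x0+w,::-1]),None,fx=k,fy=k,interpolation=cv2.INTER_CUBIC)
    if n=="top": c=cv2.convertScaleAbs(c,alpha=1.8)
    c=cv2.copyMakeBorder(c,0,max(0,340-c.shape[0]),0,0,cv2.BORDER_CONSTANT); o.append(c[:340]); print(n,"crop origin",x0,y0,"scale",k)
cv2.imwrite(f"pics/c{tag}.png",np.hstack(o))
E
python3 pic.py 1
```

```text
t 2.9333 [0.5427 0.1245 0.1026] open 0.04970692257225808 F [0.87 0.54 0.44] q [0.13 0.12 1.75 0.   1.28 1.58]
x yaw deg 7.23 tilt [-9.e-04 -1.e-04 -1.e+00]
delta tool cm [ 0.05 -0.17  6.16]
side crop origin 251 197 scale 4.8
top crop origin 238 167 scale 4.8
```

View pics/c1.png

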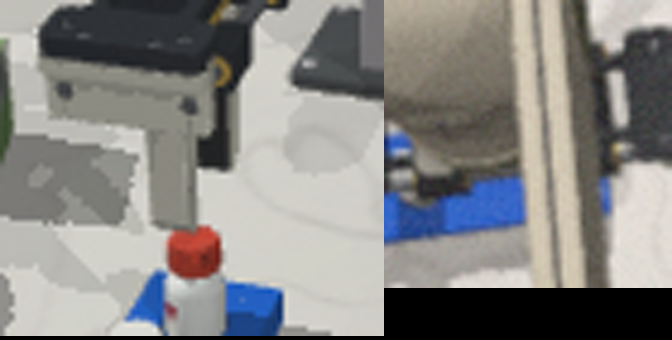

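The side crop shows the two fingers at (175,200) and (215,150), on either side of the red cap at (193,250). The top view is blocked by the arm. I'll descend, close gently and lift so the bottle's bottom stays about 5 mm inside the pocket.

Call:
{"fn": "carry_out", "kwargs": {"commands": [[[0.05, -0.15, 1.0, 0], [0, 0, 1.2, 0], [0, 0, 1.2, 0], [0, 0, 1.2, 0], [0, 0, 1.0, 0], [0, 0, 0.5, 0], [0, 0, 0, 0], [0, 0, 0, 0]]]}}

```text
t: 3.7
tool_pos: [0.5429, 0.126, 0.0411]
orientation: [3.135, 0.198, -0.002]
force: [0.0, -0.2, 0.2]
opening: 0.0499
```

Call:
{"fn": "carry_out", "kwargs": {"commands": [[[0, 0, 0, 0], [0, 0, 0, 0], [0, 0, 0, 0], [0, 0, 0, 0], [0, 0, 0, 0], [0, 0, 0, 0], [0, 0, 0, 0], [0, 0, 0, 0]]], "claw": 0, "grip_force": 6}}

```text
t: 4.37
tool_pos: [0.5438, 0.1263, 0.0423]
orientation: [-3.135, -0.198, -0.002]
force: [0.1, 2.2, 4.8]
opening: 0.0286
```

```bash
python3 d.py .543 .1262 .041; python3 pic.py 2
```

```text
t 4.3667 [0.5438 0.1263 0.0423] open 0.02856450919953353 F [0.08 2.17 4.78] q [0.14 0.19 1.78 0.   1.16 1.58]
x yaw deg 7.23 tilt [ 1.1e-03  4.0e-04 -1.0e+00]
delta tool cm [-0.08  0.    0.13]
side crop origin 251 220 scale 4.8
top crop origin 240 170 scale 4.8
```

View pics/c2.png

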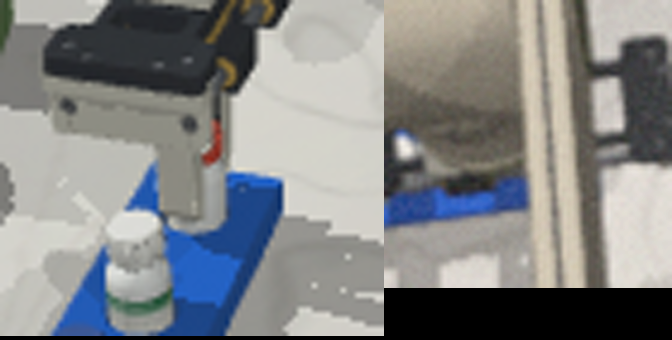

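Call:
{"fn": "carry_out", "kwargs": {"commands": [[[0, 0, -0.3, 0], [0, 0, -0.4, 0], [0, 0, -0.4, 0], [0, 0, 0, 0], [0, 0, 0, 0]]]}}

```text
t: 4.88
tool_pos: [0.5435, 0.1259, 0.053]
orientation: [3.135, 0.198, 0.001]
force: [0.2, 0.3, 0.3]
opening: 0.0285
```

```bash
python3 d.py .543 .1262 .041; python3 pic.py 3
```

```text
t 4.8833 [0.5435 0.1259 0.053 ] open 0.028532201542943274 F [0.22 0.27 0.31] q [ 0.14  0.18  1.78 -0.    1.19  1.58]
x yaw deg 7.23 tilt [ 4.e-04 -2.e-04 -1.e+00]
delta tool cm [-0.04 -0.03  1.2 ]
side crop origin 251 216 scale 4.8
top crop origin 240 169 scale 4.8
```

View pics/c3.png

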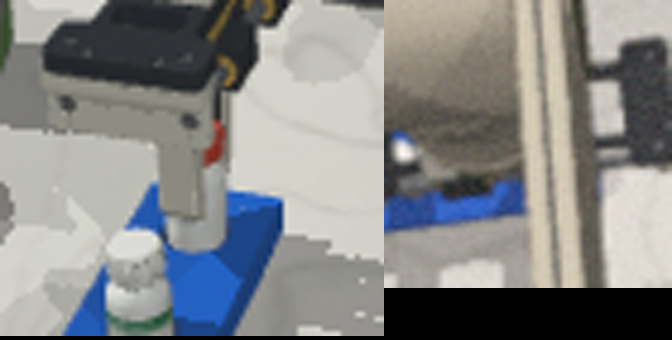

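The bottle is gripped and raised about 11 mm: its body shows at crop (205,215), with the lower edge still in the pocket. Next I'll pull towards the tool's -x, so the pocket rim turns the bottle in the light grip.

Call:
{"fn": "carry_out", "kwargs": {"commands": [[[-0.2, 0, 0, 0], [-0.2, 0, 0, 0], [-0.2, 0, 0, 0], [-0.2, 0, 0, 0], [-0.2, 0, 0, 0], [0, 0, 0, 0]]]}}

```text
t: 5.48
tool_pos: [0.5332, 0.125, 0.0528]
orientation: [-3.135, -0.198, -0.0]
force: [-0.1, 3.0, 2.2]
opening: 0.0282
```

```bash
python3 d.py .543 .1262 .041; python3 pic.py 4
```

```text
t 5.4833 [0.5332 0.125  0.0528] open 0.028187830224167747 F [-0.14  3.01  2.24] q [0.14 0.15 1.81 0.   1.18 1.58]
x yaw deg 7.24 tilt [ 3.e-04  3.e-04 -1.e+00]
delta tool cm [0.99 0.01 1.18]
side crop origin 255 217 scale 4.8
top crop origin 240 173 scale 4.8
```

View pics/c4.png

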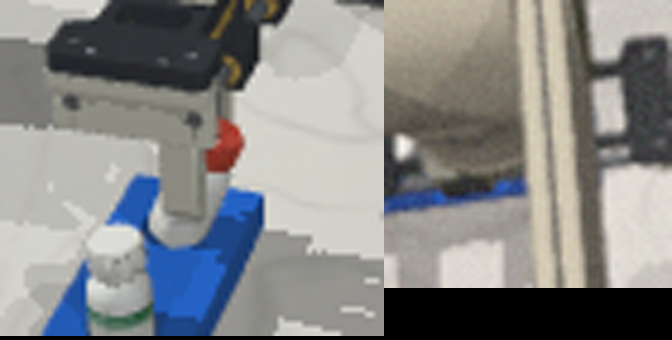

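The pivot works: the cap has swung out to the right of the finger at crop (225,145), towards the robot, and the bottle's lower end shows at (185,235). I'll pull a little further, then lift out and measure.

Call:
{"fn": "carry_out", "kwargs": {"commands": [[[-0.2, 0, 0, 0], [-0.2, 0, 0, 0], [0, 0, 0, 0], [0, 0, 0, 0]]]}}

```text
t: 5.92
tool_pos: [0.5292, 0.1243, 0.0526]
orientation: [3.135, 0.198, -0.0]
force: [0.2, 3.2, 2.9]
opening: 0.0284
```

```bash
python3 d.py .543 .1262 .041; python3 pic.py 5
```

```text
t 5.9167 [0.5292 0.1243 0.0526] open 0.028372085128267686 F [0.22 3.23 2.85] q [ 0.14  0.14  1.82 -0.    1.18  1.58]
x yaw deg 7.23 tilt [-2.e-04 -1.e-04 -1.e+00]
delta tool cm [ 1.39 -0.02  1.16]
side crop origin 257 217 scale 4.8
top crop origin 240 174 scale 4.8
```

View pics/c5.png

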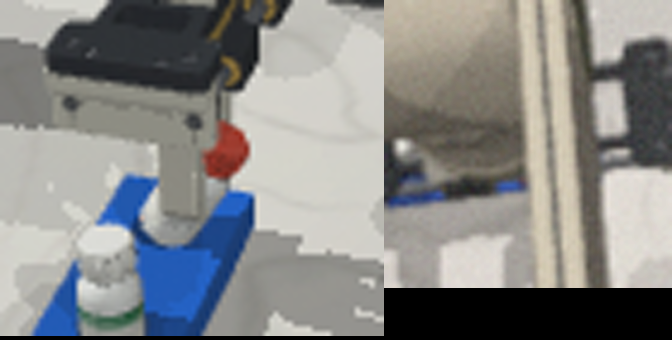

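Call:
{"fn": "carry_out", "kwargs": {"commands": [[[0, 0, 0, 0], [0, 0, -0.5, 0], [0, 0, -1.0, 0], [0, 0, -1.5, 0], [0, 0, -2.0, 0], [0, 0, -2.5, 0], [0, 0, -2.5, 0], [0, 0, -2.5, 0], [0, 0, -2.0, 0], [0, 0, -1.5, 0], [0, 0, 0, 0], [0, 0, 0, 0]]], "grip_force": 20}}

```text
t: 7.02
tool_pos: [0.5298, 0.1241, 0.2137]
orientation: [3.135, 0.198, 0.003]
force: [-0.1, -0.3, -0.8]
opening: 0.0282
```

```bash
python3 d.py .543 .1262 .041; python3 pic.py 6; python3 - <<'E'
from h import *
im=np.load("pics/side6.npy"); s,R,p=tool(); u,v=[int(k) for k in proj("side",p)]; print(u,v)
c=im[v-25:v+40,u-35:u+45,::-1]; cv2.imwrite("pics/c6b.png",cv2.resize(np.ascontiguousarray(c),None,fx=9,fy=9,interpolation=cv2.INTER_CUBIC)); print("origin",u-35,v-25)
E
```

```text
t 7.0167 [0.5298 0.1241 0.2137] open 0.028190588768911486 F [-0.09 -0.29 -0.78] q [ 0.14 -0.01  1.67 -0.    1.48  1.58]
x yaw deg 7.22 tilt [ 1.8e-03 -1.0e-04 -1.0e+00]
delta tool cm [ 1.31 -0.05 17.27]
side crop origin 255 152 scale 4.8
top crop origin 232 165 scale 4.8
296 188
origin 261 163
```

View pics/c6b.png

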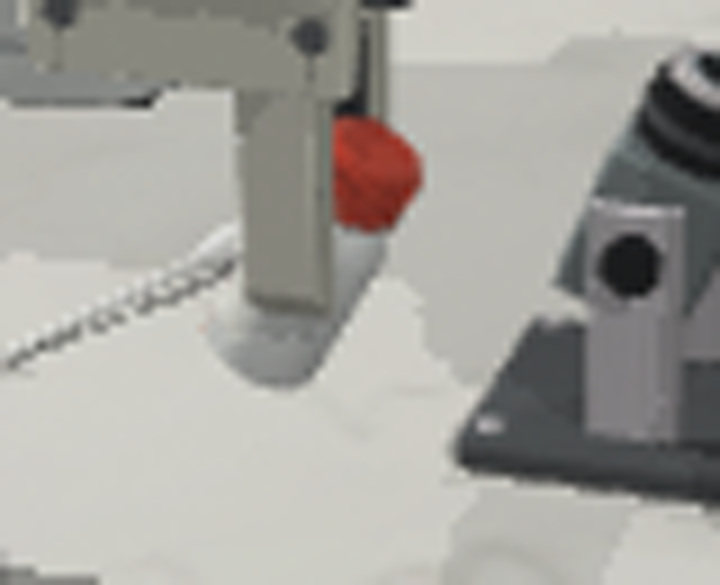

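```bash
cat > m.py <<'E'
from h import *
def onplane(n,uv,p0,nrm):
    c,d=ray(n,uv); return c+d*(np.dot(p0-c,nrm)/np.dot(d,nrm))
E
python3 - <<'E'
from m import *
s,R,p=tool(); ux=R[:,0]; uy=R[:,1]
k=lambda x,y:np.array([261+(x+.5)/9-.5,163+(y+.5)/9-.5])
def st(uv): X=onplane("side",uv,p,uy); return np.array([(X-p)@ux,X[2]-p[2]])*1000
B=st(k(262,348));C=st(k(371,148)); d=C-B
print("bottom",B,"captop",C,"len",np.hypot(*d),"lean",np.arctan2(-d[0],d[1]))
a=st(k(320,372));b=st(k(385,240));d=b-a;print("edge lean",np.arctan2(-d[0],d[1]))
# predicted image direction for leans at 0.2..0.5
for th in(.2,.3,.38,.45,.5):
    e=-np.sin(th)*ux+np.cos(th)*np.array([0,0,1]); q=p+np.array([0,0,-.01]); v=proj("side",q+.02*e)-proj("side",q-.02*e); print(th,"img deg",np.degrees(np.arctan2(v[0],-v[1])).round(1))
E
```

```text
bottom [ 14.99075652 -31.48628371] captop [-12.82568373  23.43758646] len 61.566109695348395 lean 0.4687978526597407
edge lean 0.42555571449440965
0.2 img deg 11.2
0.3 img deg 17.7
0.38 img deg 22.9
0.45 img deg 27.6
0.5 img deg 30.9
```

The side view shows the bottle in the air with the cap leaning towards the robot. The cap is at crop (375,175), the bottom's centre is near (262,348), and the lean is about 0.43-0.47 against the 0.38 I measured for the line of sight. I'll bring it to the camera and compare the two directly there.

Call:
{"fn": "carry_out", "kwargs": {"commands": [[[0, 0, 0, 1.5], [-0.1, 0.5, -0.2, 0], [-0.25, 1.25, 0, 0], [-0.4, 2.1, 0, 0], [-0.4, 2.1, 0, 0], [-0.4, 2.1, 0, 0], [-0.4, 2.1, 0, 0], [-0.4, 2.1, 0, 0], [-0.4, 2.1, 0, 0], [-0.4, 2.1, 0, 0], [-0.4, 2.1, 0, 0], [-0.4, 2.1, 0, 0], [-0.4, 2.1, 0, 0], [-0.4, 2.1, 0, 0], [-0.4, 2.1, 0, 0], [-0.4, 2.1, 0, 0], [-0.35, 1.8, 0, 0], [-0.2, 1.0, 0, 0], [-0.2, 0.9, 0, 0], [0, 0, 0, 0]]]}}

```text
t: 8.78
tool_pos: [0.4987, -0.2094, 0.2142]
orientation: [3.138, 0.155, -0.001]
force: [0.1, 0.6, 1.1]
opening: 0.0279
```

```bash
python3 d.py .5002 -.1967 .2142; python3 pic.py 7; python3 - <<'E'
from h import *
for n in("side","top"):
    im=np.load(f"pics/{n}7.npy"); s,R,p=tool(); u,v=[int(k) for k in proj(n,p)]; print(n,u,v)
    c=im[v-30:v+55,u-40:u+40,::-1]; cv2.imwrite(f"pics/c7{n}.png",cv2.resize(np.ascontiguousarray(c),None,fx=7,fy=7,interpolation=cv2.INTER_CUBIC)); print("origin",u-40,v-30)
E
```

```text
t 8.7833 [ 0.4987 -0.2094  0.2142] open 0.02789010441497025 F [0.06 0.62 1.12] q [-0.49 -0.02  1.68 -0.    1.48  0.98]
x yaw deg 5.65 tilt [-8.e-04 -0.e+00 -1.e+00]
delta tool cm [ 0.28 -1.24 -0.  ]
side crop origin 317 105 scale 4.8
top crop origin 365 177 scale 4.8
side 357 140
origin 317 110
top 394 207
origin 354 177
```

View pics/c7side.png

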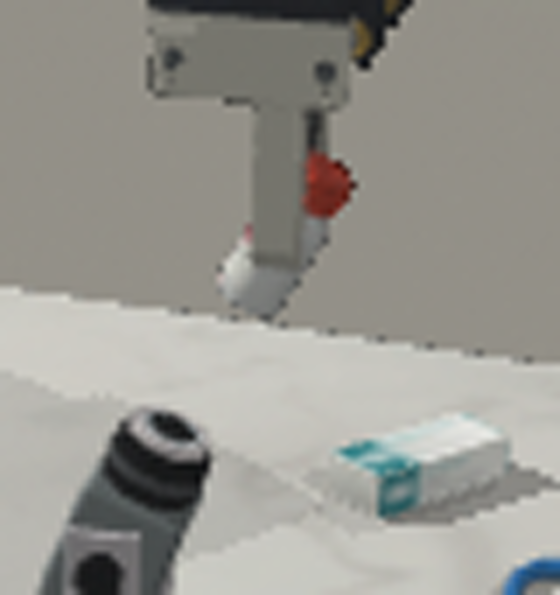

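View pics/c7top.png

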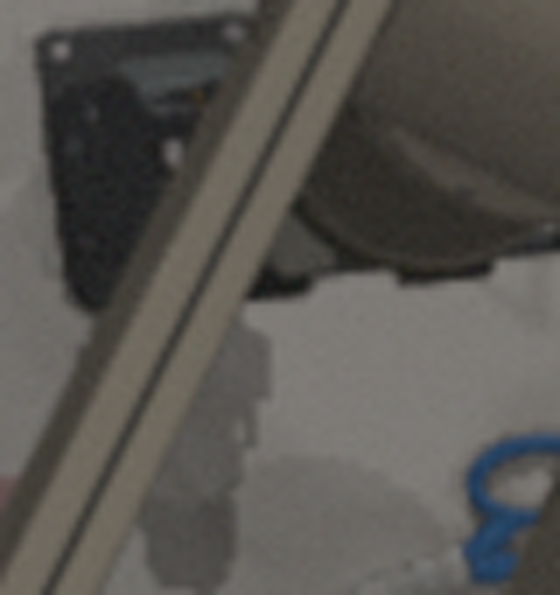

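The side view shows the bottle above and beyond the lens, with its bottom near (262,285) and the lens at (165,430). I overshot y by 12 mm, so I'll correct that now.

Call:
{"fn": "carry_out", "kwargs": {"commands": [[[0.1, -0.4, 0, 0], [0.1, -0.44, 0, 0], [0.08, -0.4, 0, 0], [0, 0, 0, 0], [0, 0, 0, 0], [0, 0, 0, 0]]]}}

```text
t: 9.38
tool_pos: [0.5011, -0.1949, 0.2147]
orientation: [3.137, 0.158, 0.0]
force: [0.6, 0.1, 0.2]
opening: 0.0278
```

```bash
python3 d.py .5002 -.1967 .2142; python3 pic.py 8; python3 - <<'E'
from h import *
for n in("side",):
    im=np.load(f"pics/{n}8.npy"); s,R,p=tool(); u,v=[int(k) for k in proj(n,p)]; print(n,u,v)
    c=im[v-10:v+50,u-30:u+30,::-1]; cv2.imwrite(f"pics/c8{n}.png",cv2.resize(np.ascontiguousarray(c),None,fx=10,fy=10,interpolation=cv2.INTER_CUBIC)); print("origin",u-30,v-10)
    g=im[v-8:v+26,u-22:u+14].astype(int); print(u-22,v-8); print("\n".join(" ".join(f"{int(x[1]):3d}" for x in r) for r in g))
E
```

```text
t 9.3833 [ 0.5011 -0.1949  0.2147] open 0.027795226221256734 F [0.56 0.11 0.22] q [-0.47 -0.03  1.69 -0.    1.48  1.  ]
x yaw deg 5.78 tilt [ 1.e-04 -2.e-04 -1.e+00]
delta tool cm [-0.11  0.17  0.05]
side crop origin 315 106 scale 4.8
top crop origin 359 176 scale 4.8
side 355 141
origin 325 131
333 133
144 144 144 144 144 144 144 144 144 144 144 144 144 143 144 144 143  78 114 116 116 115 116 117  92  78  56  61 139 142 144 144 144 144 143 144
144 144 144 144 143 144 144 143 144 144 144 144 144 143 144 144 144 109 115 116 116 117 116 117  99  65  49  46  47  36 139 144 144 144 144 143
144 144 144 144 144 144 144 144 144 144 144 144 144 144 144 144 144 107 115 116 116 116 116 117  98  68  53  46  44  49  48 139 144 144 144 144
144 144 144 143 143 144 144 144 144 144 144 144 144 143 144 144 144 106 115 116 116 116 116 117  98  65  47  48  48  51  52  45 140 144 144 144
144 144 144 144 144 144 144 143 144 144 144 144 144 144 144 144 144 106 115 116 116 115 116 116  97  63  47  43  43  45  58  53 141 143 144 144
143 144 144 144 144 144 144 144 144 144 144 144 144 144 144 145 145 106 115
[... 3400 characters left out ...]
 200 198 199 200 203 202 202 202 202 200 198 198 198 197 197 198 199 200 200 198 197 198 200 200 201 201 201 200 199 199 198
202 202 202 203 201 200 201 200 200 200 200 202 202 200 199 197 198 197 197 197 200 202 201 200 199 199 200 200 200 201 201 201 201 199 198 199
202 200 200 201 201 201 198 196 195 197 196 196 197 199 199 201 200 202 201 201 201 201 201 201 201 199 199 199 199 200 201 201 199 198 199 198
201 200 199 198 198 198 196 193 194 196 198 199 199 202 201 202 202 201 201 201 201 201 200 201 198 195 195 197 198 199 199 199 199 199 199 198
202 201 199 199 199 201 200 201 202 201 202 202 202 202 201 201 200 201 200 200 201 199 199 198 196 194 194 196 196 199 199 197 197 197 197 196
```

View pics/c8side.png

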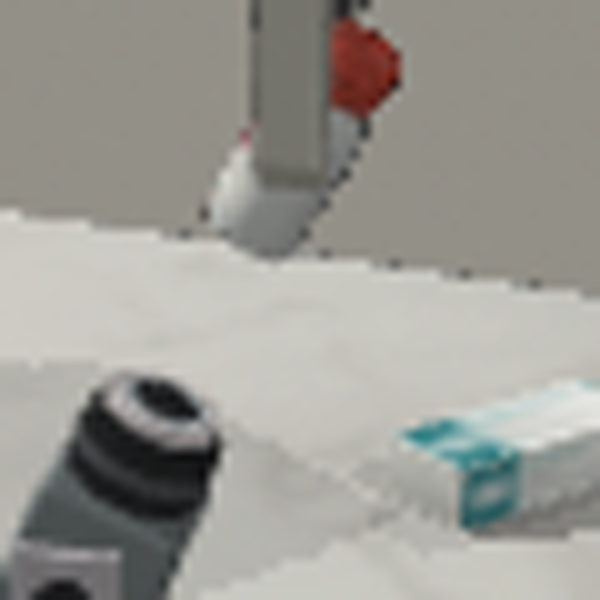

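```bash
python3 - <<'E'
from m import *
s,R,p=tool(); ux=R[:,0]; uy=R[:,1]
for th in(.25,.3,.38,.45,.5,.55):
    e=-np.sin(th)*ux+np.cos(th)*np.array([0,0,1]); q=p+np.array([0,0,-.01]); v=proj("side",q+.02*e)-proj("side",q-.02*e)
    L=np.array([.5374,-.1935,.126]); w=proj("side",L)-proj("side",L-.03*e); print(th,"img deg",np.degrees(np.arctan2(v[0],-v[1])).round(1),"at head",np.degrees(np.arctan2(w[0],-w[1])).round(1))
im=np.load("pics/side8.npy").astype(int)[...,1]
# right edge: last pixel darker than wall per row, subpixel-less
pts=[]
for r in range(144,156):
    row=im[r,349:370]; d=np.abs(row-144)>8; j=np.nonzero(d)[0].max(); pts.append((349+j+.5,r))
pts=np.array(pts);print(pts.tolist()); k=np.polyfit(pts[:,1],pts[:,0],1); print("right edge deg",np.degrees(np.arctan(-k[0])))
pl=[]
for r in range(145,153):
    row=im[r,335:352]; d=np.abs(row-144)>8; j=np.nonzero(d)[0].min(); pl.append((335+j-.5,r))
pl=np.array(pl);print(pl.tolist()); k=np.polyfit(pl[:,1],pl[:,0],1); print("left edge deg",np.degrees(np.arctan(-k[0])))
i0=np.load("pics/side0.npy").astype(int)
E
```

```text
0.25 img deg 17.6 at head 17.1
0.3 img deg 20.6 at head 20.3
0.38 img deg 25.5 at head 25.3
0.45 img deg 29.7 at head 29.8
0.5 img deg 32.8 at head 33.0
0.55 img deg 35.9 at head 36.1
[[361.5, 144.0], [360.5, 145.0], [360.5, 146.0], [359.5, 147.0], [359.5, 148.0], [358.5, 149.0], [357.5, 150.0], [357.5, 151.0], [356.5, 152.0], [355.5, 153.0], [355.5, 154.0], [354.5, 155.0]]
right edge deg 32.04138432148132
[[349.5, 145.0], [347.5, 146.0], [347.5, 147.0], [346.5, 148.0], [345.5, 149.0], [345.5, 150.0], [344.5, 151.0], [344.5, 152.0]]
left edge deg 34.15969454566923
```

```bash
python3 - <<'E'
from m import *
im=np.load("pics/side8.npy").astype(float)
L=proj("side",[.5374,-.1935,.126]); print("lens px",L)
g=im[...,1]
print("barrel/head left & right edges")
for r in range(170,200):
    row=g[r,322:358]; d=row<120; j=np.nonzero(d)[0]
    if len(j): print(r,322+j.min(),322+j.max(), end="; ")
print()
# red cap mask
i=im; m=((i[...,0]>70)&(i[...,0]>1.6*i[...,1])&(i[...,0]>1.6*i[...,2]))
for r in range(125,150):
    j=np.nonzero(m[r,345:370])[0]
    if len(j): print(r,345+j.min(),345+j.max(),end="; ")
E
```

```text
lens px [341.17403455 170.79649369]
barrel/head left & right edges
170 334 343; 171 334 344; 172 333 344; 173 333 337; 174 332 346; 175 332 346; 176 331 346; 177 331 346; 178 330 345; 179 330 345; 180 329 345; 181 328 345; 182 328 344; 183 327 344; 184 327 343; 185 328 343; 186 327 342; 187 326 342; 188 325 341; 189 325 341; 190 324 341; 191 324 341; 192 323 340; 193 323 340; 194 323 340; 195 324 340; 196 326 340; 197 327 340; 198 327 340; 199 322 340; 
133 359 360; 134 358 362; 135 358 363; 136 358 364; 137 358 364; 138 358 364; 139 358 363; 140 358 363; 141 358 362; 142 361 361;
```

```bash
python3 - <<'E'
from m import *
s,R,p=tool(); ux=R[:,0]; uy=R[:,1]
for uv in((349.6,154),(349.3,153.5),(350,154.3)):
    X=onplane("side",np.array(uv),p,uy); print(uv,X.round(4),((X-p)@ux*1000).round(1),((X-p)[2]*1000).round(1))
L=np.array([.5374,-.1935,.126]); z=np.array([-np.sin(.38)*np.cos(.1),-np.sin(.38)*np.sin(.1),np.cos(.38)]); print("target px",proj("side",L+.06*z))
T=np.array([.476,.118,.0]); print("delta",(R.T@(T-p)*100).round(2))
E
```

```text
(349.6, 154) [ 0.5148 -0.1938  0.1789] 13.9 -35.8
(349.3, 153.5) [ 0.5157 -0.1937  0.1802] 14.8 -34.5
(350, 154.3) [ 0.5137 -0.1939  0.1781] 12.8 -36.6
target px [349.71818611 152.7584347 ]
delta [  0.64 -31.41  21.47]
```

The bottom's centre is at about (349.5,154) in the side view, against a target of (349.7,152.8), so it is within about 2 mm. The bottle leans about 0.45 and the line of sight about 0.38, inside the 0.175 rad tolerance. I'll make a small trim, let it settle, and check again for slip.

Call:
{"fn": "carry_out", "kwargs": {"commands": [[[0, 0.1, -0.1, 0], [0, 0.08, -0.05, 0], [0, 0, 0, 0], [0, 0, 0, 0], [0, 0, 0, 0], [0, 0, 0, 0], [0, 0, 0, 0], [0, 0, 0, 0], [0, 0, 0, 0], [0, 0, 0, 0], [0, 0, 0, 0], [0, 0, 0, 0]]]}}

```text
t: 10.48
tool_pos: [0.5011, -0.197, 0.2161]
orientation: [-3.138, -0.157, 0.0]
force: [0.7, 1.0, -0.0]
opening: 0.0277
```

```bash
python3 d.py .5002 -.1967 .2155; python3 pic.py 9; python3 - <<'E'
from m import *
s,R,p=tool(); ux=R[:,0]; uy=R[:,1]
i=np.load("pics/side9.npy"); im=i.astype(int)[...,1]
pts=[]
for r in range(143,154):
    row=im[r,349:370]; d=np.abs(row-144)>8; j=np.nonzero(d)[0].max(); pts.append((349+j+.5,r))
pts=np.array(pts);print(pts[:,0].tolist()); k=np.polyfit(pts[:,1],pts[:,0],1); print("right edge deg",np.degrees(np.arctan(-k[0])), s["dq"].round(4))
c=np.vstack([np.hstack([cv2.resize(np.ascontiguousarray(np.load(f"pics/side{t}.npy")[115:205,310:375,::-1]),None,fx=6,fy=6,interpolation=cv2.INTER_CUBIC) for t in(8,9)])])
cv2.imwrite("pics/c9b.png",c); cv2.imwrite("pics/side9.png",i[:,:,::-1])
E
```

```text
t 10.4833 [ 0.5011 -0.197   0.2161] open 0.027678137589078538 F [ 0.74  0.98 -0.04] q [-0.47 -0.03  1.68  0.    1.49  1.  ]
x yaw deg 5.73 tilt [-0.  0. -1.]
delta tool cm [-0.09 -0.04  0.06]
side crop origin 315 106 scale 4.8
top crop origin 360 176 scale 4.8
[361.5, 361.5, 360.5, 360.5, 359.5, 358.5, 358.5, 357.5, 356.5, 356.5, 355.5]
right edge deg 32.09892725478483 [ 0.0019  0.0004 -0.0009  0.0016  0.0006 -0.0022]
```

View pics/c9b.png

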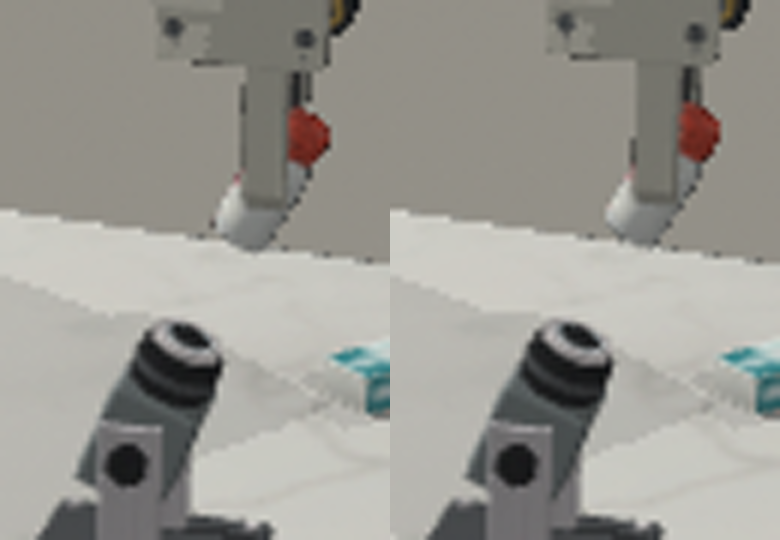

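View pics/side9.png

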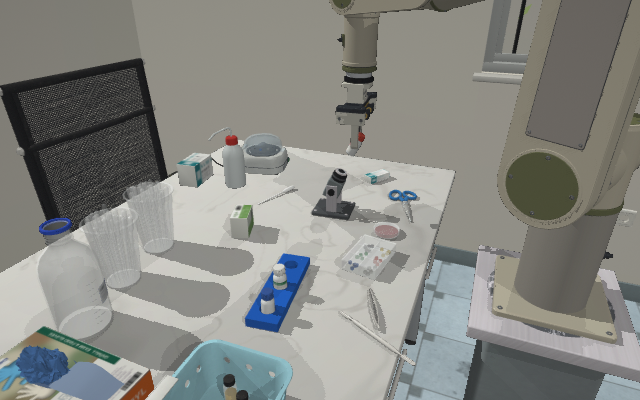

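Nothing has slipped between the two pictures, and the white- and blue-capped bottles still stand in the holder at (280,278) and (268,303). The edge-based lean of about 0.48 is the weakest figure, so I'll re-measure it on the closer picture 6 before deciding whether to trim it.

```bash
python3 - <<'E'
from m import *
im=np.load("pics/side6.npy").astype(int)[...,1]
print(260+20)
for r in range(174,208): print(r," ".join(f"{v:3d}" for v in im[r,280:312]))
E
```

```text
280
174 189 189 189 189 189 189 187 125 117 117 118 132 133 133 131 133 114 112  77  40  35  58 124 117 166 185 186 186 186 187 186 187
175 189 187 187 187 187 188 188 125 118 117 132 133 133 132 131 133 118 116  48  38  37  58 123 116 166 185 186 186 186 185 185 185
176 189 189 189 188 188 188 189 133 118 132 132 133 133 133 130 133 117 116  71  68  56  52  69  96 166 185 186 185 185 185 185 185
177 189 188 189 188 189 189 188 129 119 132 133 133 132 133 132 136 118 116  72  61  57  54  52  52 113 180 185 185 186 185 186 185
178 187 188 188 188 188 188 188 171 136 133 133 133 133 133 133 148 119 116  67  55  56  56  55  54  58  87 180 185 185 184 185 184
179 188 188 188 188 187 186 187 153 134 133 133 133 133 133 133 147 119 116  67  62  55  54  60  60  59  57  86 180 184 183 183 183
180 188 188 188 188 186 186 188 153 134 133 133 133 133 133 133 146 119 116  63  60  61  55  59  60  60  56  57 119 182 184 184 184
181 188 188 189 188 188 187 187 153 134 133 133 134 133 133 133 144 118 117  57  56  54  61  62  61  61  62  60  98 180 185 185 184
182 188 188 188 187 188 187 187 155 134 
[... 2691 characters left out ...]
 204 205 205 205 205 205 205 185 184 183
203 206 207 206 207 207 207 167 147 141 142 141 139 138 135 129 123 131 203 206 206 206 206 205 205 205 205 205 203 204 204 204 185
204 206 206 207 207 207 207 207 173 141 141 140 138 136 132 125 116 202 206 206 206 206 206 206 206 205 204 204 204 204 204 204 185
205 206 207 208 207 207 207 206 206 187 153 137 128 133 128 140 173 204 206 206 206 206 206 206 205 204 202 204 204 204 204 202 202
206 207 207 207 207 206 205 206 206 206 206 206 185 181 179 201 201 203 204 206 206 207 205 204 202 201 197 195 195 195 199 200 203
207 207 207 206 206 206 206 207 206 206 206 206 206 206 206 204 203 202 202 203 205 205 204 202 202 204 204 203 204 203 203 204 204
```

The anti-aliased edge in picture 6 gives a lean near 0.49, so the error is about 0.11 rad. That is inside tolerance but with thin margin. There is plenty of time, so I'll turn it back by about 0.1 by pressing the bottle's lower edge lightly against the fixed holder's robot-side face.

Call:
{"fn": "carry_out", "kwargs": {"commands": [[[0, -0.6, -0.3, 0], [0, -1.4, 0, 0], [0.03, -2.1, 0, 0], [0.03, -2.1, 0, 0], [0.03, -2.1, 0, 0], [0.03, -2.1, 0, 0], [0.03, -2.1, 0, 0], [0.03, -2.1, 0, 0], [0.03, -2.1, 0, 0], [0.03, -2.1, 0, 0], [0.03, -2.1, 0, 0], [0.03, -2.1, 0, 0], [0.03, -2.1, 0, 0], [0.03, -2.1, 0, 0], [0.03, -2.1, 0, 0], [0, -1.4, 0, 0], [0, -0.9, 0, 0], [0, 0, 0, 0], [0, 0, 0, 0]]]}}

```text
t: 12.17
tool_pos: [0.4731, 0.1182, 0.2192]
orientation: [3.137, 0.159, 0.0]
force: [-0.4, 0.6, -0.3]
opening: 0.028
```

```bash
python3 d.py .4755 .1184 .06
```

```text
t 12.1667 [0.4731 0.1182 0.2192] open 0.028013254404714662 F [-0.41  0.62 -0.33] q [ 0.14 -0.17  1.81 -0.    1.5   1.61]
x yaw deg 5.81 tilt [ 1.e-04 -3.e-04 -1.e+00]
delta tool cm [ 0.24  0.   15.92]
```

Next I'll lower to about z = 0.06 and look.

Call:
{"fn": "carry_out", "kwargs": {"commands": [[[0, 0, 1.0, 0], [0, 0, 2.0, 0], [0, 0, 2.5, 0], [0, 0, 2.5, 0], [0, 0, 2.5, 0], [0, 0, 2.5, 0], [0, 0, 1.9, 0], [0, 0, 1.0, 0], [0, 0, 0, 0], [0, 0, 0, 0]]]}}

```text
t: 13.0
tool_pos: [0.4732, 0.1172, 0.06]
orientation: [3.138, 0.156, -0.002]
force: [0.2, 0.8, 0.7]
opening: 0.028
```

```bash
python3 d.py .4755 .1184 .044; python3 pic.py 10;  python3 - <<'E'
from h import *
im=np.load("pics/side10.npy"); cv2.imwrite("pics/c10b.png",cv2.resize(np.ascontiguousarray(im[215:290,270:350,::-1]),None,fx=8,fy=8,interpolation=cv2.INTER_CUBIC))
E
```

```text
t 13.0 [0.4732 0.1172 0.06  ] open 0.027993816265563545 F [0.18 0.77 0.69] q [ 0.14 -0.01  1.97 -0.    1.19  1.61]
x yaw deg 5.68 tilt [-1.e-03 -2.e-04 -1.e+00]
delta tool cm [ 0.24 -0.09  1.6 ]
side crop origin 281 218 scale 4.8
top crop origin 242 193 scale 4.8
```

View pics/c10b.png

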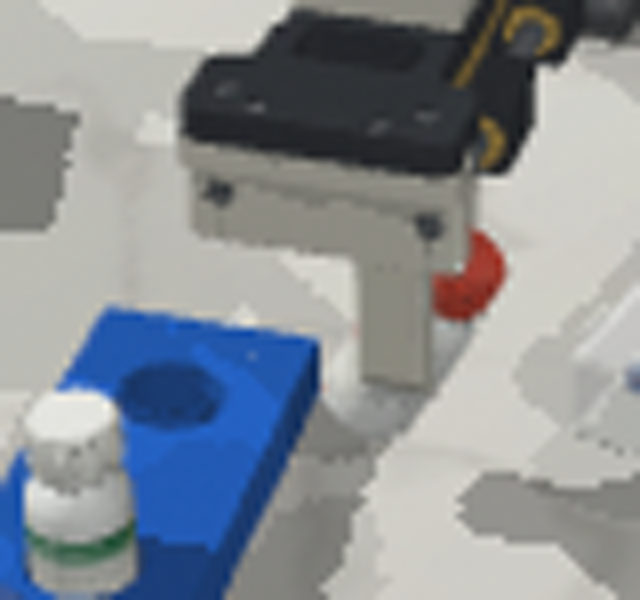

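The bottle hangs clear beside the holder face, with its bottom near (365,410) and the face edge at (320,370). I'll go down to TCP z = 0.044, ease the grip and push +x.

Call:
{"fn": "carry_out", "kwargs": {"commands": [[[0, 0, 0.7, 0], [0, 0, 0.6, 0], [0, 0, 0.3, 0], [0, 0, 0, 0], [0, 0, 0, 0]]]}}

```text
t: 13.52
tool_pos: [0.4732, 0.1178, 0.0438]
orientation: [3.138, 0.157, -0.001]
force: [-0.3, 1.2, -0.5]
opening: 0.0281
```

Call:
{"fn": "carry_out", "kwargs": {"commands": [[[0.2, 0, 0, 0], [0.2, 0, 0, 0], [0.15, 0, 0, 0], [0, 0, 0, 0]]], "grip_force": 8}}

```text
t: 13.85
tool_pos: [0.4796, 0.1184, 0.0445]
orientation: [-3.138, -0.157, -0.001]
force: [0.6, -0.1, 0.4]
opening: 0.0284
```

```bash
python3 d.py .4755 .1184 .044; python3 pic.py 11;  python3 - <<'E'
from h import *
im=np.load("pics/side11.npy"); cv2.imwrite("pics/c11b.png",cv2.resize(np.ascontiguousarray(im[215:290,270:350,::-1]),None,fx=8,fy=8,interpolation=cv2.INTER_CUBIC))
E
```

```text
t 13.85 [0.4796 0.1184 0.0445] open 0.028408005849245348 F [ 0.58 -0.11  0.44] q [ 0.14  0.03  1.96 -0.    1.16  1.61]
x yaw deg 5.73 tilt [ 7.e-04  1.e-04 -1.e+00]
delta tool cm [-0.4  -0.04  0.05]
side crop origin 278 223 scale 4.8
top crop origin 242 191 scale 4.8
```

View pics/c11b.png

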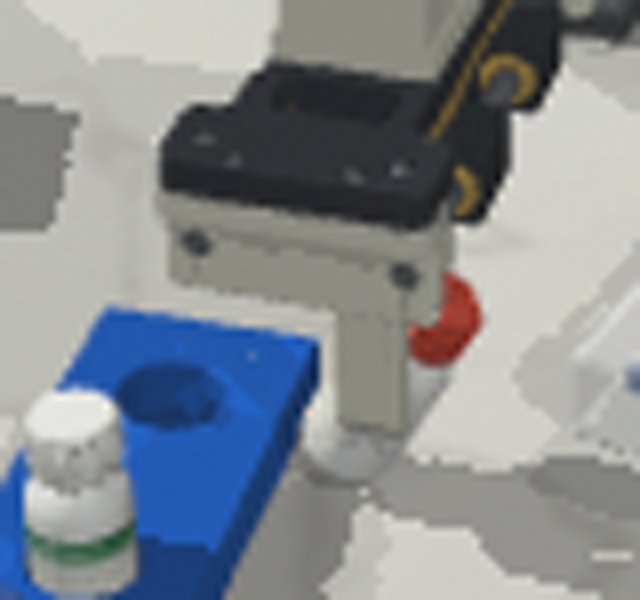

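Call:
{"fn": "carry_out", "kwargs": {"commands": [[[0.15, 0, 0, 0], [0.15, 0, 0, 0], [0.1, 0, 0, 0], [0, 0, 0, 0], [0, 0, 0, 0]]]}}

```text
t: 14.37
tool_pos: [0.483, 0.1188, 0.0441]
orientation: [-3.138, -0.157, 0.0]
force: [0.4, -0.5, -0.4]
opening: 0.0283
```

```bash
python3 d.py .4755 .1184 .044; python3 pic.py 12;  python3 - <<'E'
from h import *
im=np.load("pics/side12.npy"); cv2.imwrite("pics/c12b.png",cv2.resize(np.ascontiguousarray(im[215:290,270:350,::-1]),None,fx=8,fy=8,interpolation=cv2.INTER_CUBIC))
E
```

```text
t 14.3667 [0.483  0.1188 0.0441] open 0.028294572592304022 F [ 0.43 -0.47 -0.42] q [0.14 0.04 1.95 0.   1.16 1.61]
x yaw deg 5.73 tilt [-0.  0. -1.]
delta tool cm [-0.75 -0.04  0.01]
side crop origin 277 223 scale 4.8
top crop origin 242 190 scale 4.8
```

View pics/c12b.png

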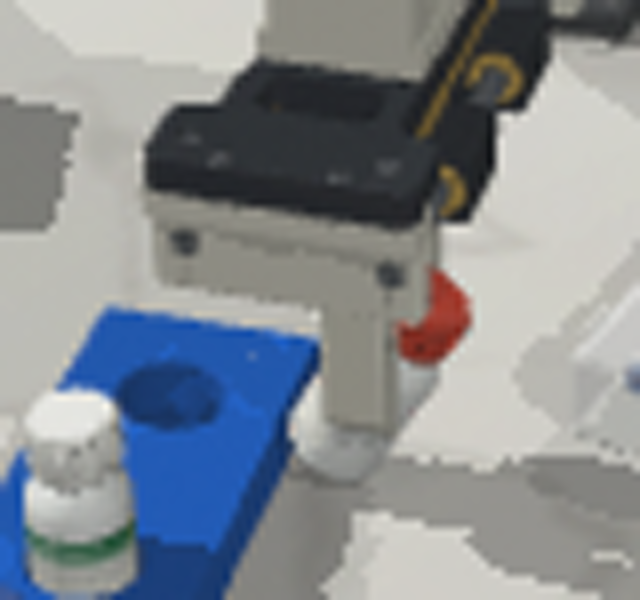

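There's no contact force yet, so I'll push another 3 mm.

Call:
{"fn": "carry_out", "kwargs": {"commands": [[[0.1, 0, 0, 0], [0.1, 0, 0, 0], [0.1, 0, 0, 0], [0, 0, 0, 0], [0, 0, 0, 0]]]}}

```text
t: 14.88
tool_pos: [0.4853, 0.119, 0.0439]
orientation: [3.138, 0.157, -0.002]
force: [-4.9, -0.6, 3.1]
opening: 0.0284
```

```bash
python3 d.py .4755 .1184 .044; python3 pic.py 13;  python3 - <<'E'
from h import *
im=np.load("pics/side13.npy"); cv2.imwrite("pics/c13b.png",cv2.resize(np.ascontiguousarray(im[215:290,270:350,::-1]),None,fx=8,fy=8,interpolation=cv2.INTER_CUBIC))
E
```

```text
t 14.8833 [0.4853 0.119  0.0439] open 0.02842854979124435 F [-4.94 -0.57  3.07] q [0.14 0.04 1.94 0.   1.16 1.61]
x yaw deg 5.73 tilt [-1.5e-03 -2.0e-04 -1.0e+00]
delta tool cm [-0.98 -0.04 -0.01]
side crop origin 276 223 scale 4.8
top crop origin 242 189 scale 4.8
```

View pics/c13b.png

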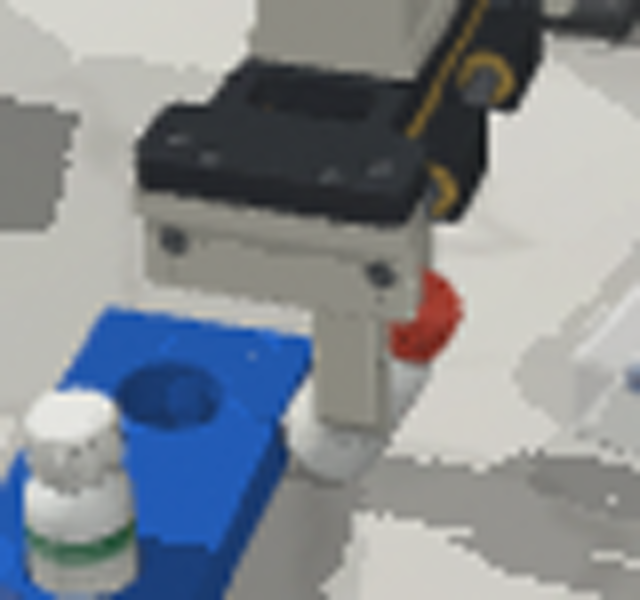

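Contact now shows in the force reading: Fx -4.9 N.

Call:
{"fn": "carry_out", "kwargs": {"commands": [[[0.1, 0, 0, 0], [0.1, 0, 0, 0], [0, 0, 0, 0], [0, 0, 0, 0]]], "grip_force": 6}}

```text
t: 15.32
tool_pos: [0.4878, 0.1193, 0.0441]
orientation: [-3.138, -0.157, 0.0]
force: [-3.4, 0.1, 2.9]
opening: 0.0284
```

```bash
python3 d.py .4755 .1184 .044; python3 pic.py 14;  python3 - <<'E'
from h import *
im=np.load("pics/side14.npy"); cv2.imwrite("pics/c14b.png",cv2.resize(np.ascontiguousarray(im[215:290,270:350,::-1]),None,fx=8,fy=8,interpolation=cv2.INTER_CUBIC))
g=im.astype(int)[...,1]
for t in (11,12,13,14):
    g=np.load(f"pics/side{t}.npy").astype(int); m=(g[...,0]>70)&(g[...,0]>1.7*g[...,1])&(g[...,0]>1.7*g[...,2]); m[:, :310]=0;m[:,335:]=0;m[:240]=0;m[265:]=0
    ys,xs=np.nonzero(m); print(t,xs.max(),ys.min(),ys.max(),len(xs))
g=np.load("pics/side14.npy").astype(int)[...,1]
for r in range(258,276): print(r," ".join(f"{v:3d}" for v in g[r,303:328]))
E
```

```text
t 15.3167 [0.4878 0.1193 0.0441] open 0.028364464753062542 F [-3.36  0.09  2.95] q [0.14 0.05 1.94 0.   1.16 1.61]
x yaw deg 5.73 tilt [-2.e-04  0.e+00 -1.e+00]
delta tool cm [-1.23 -0.03  0.01]
side crop origin 274 223 scale 4.8
top crop origin 242 188 scale 4.8
11 329 249 259 52
12 328 249 259 54
13 326 249 259 54
14 325 248 258 44
258  88  88  88  87  88 137 138 137 137 138 137 138 146 123 105  56  47  46  44  48 167 208 210 210 207
259  88  88  88  88  89 137 138 138 138 137 137 138 147 123 135 117  79  86  93 152 205 206 206 207 205
260  88  87  88  88  88 136 138 138 138 137 137 137 147 123 135 171 172 167 156 156 201 204 204 204 205
261  88  88  88  88  80 144 138 138 138 138 138 138 146 123 133 169 168 163 153 154 205 207 208 207 208
262  88  88  87  87 101 144 138 138 138 137 137 137 147 123 132 165 164 158 148 183 208 208 208 208 208
263  87  88  88  80 162 139 138 137 138 137 138 138 148 123 131 154 154 147 148 206 209 208 208 208 208
264  88  88  88  97 200 149 137 138 137 137 138 138 146 123 129 148 147 138 180 207 208 208 208 208 208
265  87  87  79 163 205 153 138 138 
[... 407 characters left out ...]
 163 142 133 132 132 131 127 130 127 128 204 207 207 208 207 207 208 207 208
270  76  55  64 122 184 181 163 150 138 132 151 131 141 137 131 131 194 198 198 201 202 203 206 206 207
271  61  58  51 125 169 160 152 147 149 150 148 146 140 135 125 190 193 193 194 195 194 195 196 197 199
272  59  59  51 119 133 154 146 146 148 147 147 143 138 128 130 142 141 141 141 143 143 143 198 200 198
273  59  60  71 120 111 127 144 145 146 145 144 140 134 132 144 144 143 144 143 144 145 145 146 147 144
274  58  59  93 107 104 102 109 128 137 135 139 137 129 145 146 145 144 142 144 146 146 145 147 147 148
275  59  78 130 131 127 122 103 103 105 111 110 107 144 146 146 145 145 145 146 146 148 147 148 148 149
```

View pics/c14b.png

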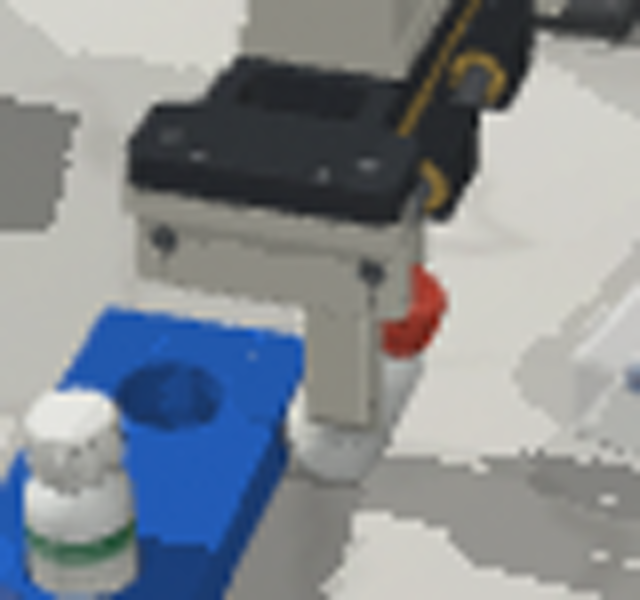

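```bash
python3 - <<'E'
from m import *
s,R,p=tool(); ux=R[:,0]
for th in(.3,.34,.38,.42,.46,.5):
    e=-np.sin(th)*ux+np.cos(th)*np.array([0,0,1]); q=p-ux*.0145+np.array([0,0,-.01]); v=proj("side",q+.02*e)-proj("side",q-.02*e); print(th,np.degrees(np.arctan2(v[0],-v[1])).round(1))
y=np.arange(260,272);x=[322.5,322.4,322,321.5,320.9,320.5,319.95,319.5,318.9,318.5,318.2,317.5]
print(np.degrees(np.arctan(-np.polyfit(y,x,1)[0])))
E
```

```text
0.3 21.4
0.34 24.3
0.38 27.2
0.42 30.1
0.46 33.0
0.5 35.8
25.276812190094677
```

The lean is now about 0.355, against 0.37-0.38 for the line of sight. I'll back off, grip firmly, lift and return.

Call:
{"fn": "carry_out", "kwargs": {"commands": [[[-0.3, 0, 0, 0], [-0.3, 0, 0, 0], [0, 0, -1.0, 0], [0, 0, -2.0, 0], [0, 0, -2.5, 0], [0, 0, -2.5, 0], [0, 0, -2.5, 0], [0, 0, -2.5, 0], [0, 0, -2.5, 0], [0, 0, -1.3, 0], [0, 0, -0.5, 0], [0, 0, 0, 0]]], "grip_force": 20}}

```text
t: 16.42
tool_pos: [0.4827, 0.1187, 0.2186]
orientation: [-3.137, -0.157, -0.005]
force: [0.4, 0.4, 0.2]
opening: 0.028
```

```bash
python3 d.py .5016 -.197 .2172
```

```text
t 16.4167 [0.4827 0.1187 0.2186] open 0.02798821262857694 F [0.38 0.39 0.17] q [ 0.14 -0.15  1.79 -0.    1.5   1.61]
x yaw deg 5.73 tilt [ 2.9e-03  4.0e-04 -1.0e+00]
delta tool cm [-1.28 31.6   0.13]
```

Call:
{"fn": "carry_out", "kwargs": {"commands": [[[0, 0.6, 0, 0], [0, 1.4, 0, 0], [-0.1, 2.1, 0, 0], [-0.1, 2.1, 0, 0], [-0.1, 2.1, 0, 0], [-0.1, 2.1, 0, 0], [-0.1, 2.1, 0, 0], [-0.1, 2.1, 0, 0], [-0.1, 2.1, 0, 0], [-0.1, 2.1, 0, 0], [-0.1, 2.1, 0, 0], [-0.1, 2.1, 0, 0], [-0.1, 2.1, 0, 0], [-0.1, 2.1, 0, 0], [-0.1, 2.1, 0, 0], [0, 1.4, 0, 0], [0, 0.9, 0.1, 0], [0, 0, 0, 0], [0, 0, 0, 0], [0, 0, 0, 0]]]}}

```text
t: 18.08
tool_pos: [0.5004, -0.1962, 0.2157]
orientation: [-3.137, -0.158, 0.001]
force: [-0.3, 0.5, -0.1]
opening: 0.0279
```

```bash
python3 d.py .5016 -.197 .2172; python3 pic.py 15;  python3 - <<'E'
from h import *
im=np.load("pics/side15.npy"); cv2.imwrite("pics/c15b.png",cv2.resize(np.ascontiguousarray(im[125:195,315:380,::-1]),None,fx=8,fy=8,interpolation=cv2.INTER_CUBIC))
g=im.astype(int)[...,1]
for r in range(140,160): print(r," ".join(f"{v:3d}" for v in g[r,338:368]))
E
```

```text
t 18.0833 [ 0.5004 -0.1962  0.2157] open 0.02794185930912694 F [-0.27  0.45 -0.11] q [-0.47 -0.03  1.68  0.    1.49  1.  ]
x yaw deg 5.76 tilt [-7.e-04  8.e-04 -1.e+00]
delta tool cm [ 0.11  0.1  -0.15]
side crop origin 315 106 scale 4.8
top crop origin 360 176 scale 4.8
140 144 144 144 144 144 144 144 144 144 144 144 144 144 118 116 116 116 116 115 104  73  46  40  38  41 140 144 144 144 144
141 144 144 144 144 144 144 144 144 144 144 144 144 144 119 116 116 116 116 115 104 113 106  67  62 141 144 143 144 144 144
142 144 144 144 144 144 145 144 144 144 144 144 143 143 118 116 116 116 116 115 103 121 129 123 113 142 144 144 144 144 144
143 144 143 144 144 143 144 144 144 144 144 144 144 111 115 115 116 116 116 115 102 122 127 123 115 142 144 144 144 144 144
144 144 143 144 144 144 144 144 144 144 144 145 144 125 116 116 116 116 116 115 100 121 124 120  91 141 144 143 144 144 144
145 144 144 144 144 144 144 143 144 144 144 145 129 142 118 116 116 116 115 117  99 114 121 115 143 144 144 144 144 144 144
146 144 144 144 144 144 144 144 144 144 144 144 183 161 119 116 115 116 116 117  99 
[... 951 characters left out ...]
 115 136 125 123 124 123 119 115  87 141 144 144 144 143 144 144 143 144 144 144
155 201 201 201 201 202 202 201 199 199 198 157 180 145 125 122 120 117 112 143 142 144 144 144 144 144 144 144 144 144 144
156 202 203 203 203 203 200 199 196 198 200 202 201 196 176 138 138 117 151 153 111 144 146 146 146 145 144 143 144 144 144
157 202 203 201 201 199 194 194 194 196 198 198 198 197 197 198 201 201 201 201 201 199 199 202 200 157 154 112 144 145 145
158 202 203 203 201 200 199 198 196 197 196 198 197 198 200 201 201 201 201 201 201 200 201 201 200 200 199 198 199 199 198
159 201 202 202 203 200 200 202 201 201 201 201 201 201 201 201 201 200 201 201 200 200 200 200 200 200 199 199 198 198 198
```

View pics/c15b.png

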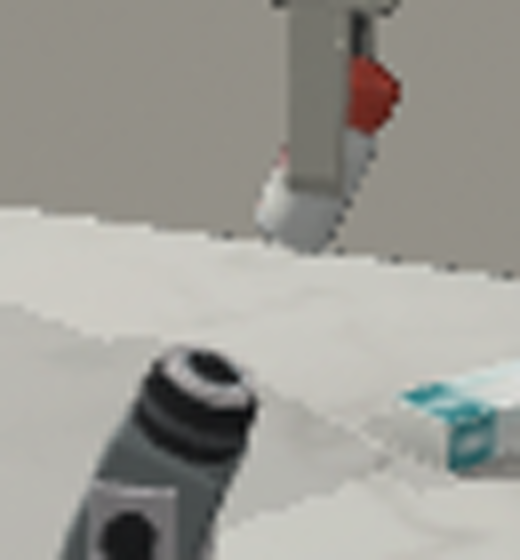

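```bash
python3 - <<'E'
from m import *
s,R,p=tool(); ux=R[:,0]; uy=R[:,1]
L=np.array([.5374,-.1935,.126]); z=np.array([-np.sin(.38)*np.cos(.1),-np.sin(.38)*np.sin(.1),np.cos(.38)]); y=np.array([-np.sin(.1),np.cos(.1),0]); x=np.cross(y,z)
for uv in((351,154.2),(350.7,153.8)):
    X=onplane("side",np.array(uv),p,uy); print(uv,X.round(4),"tool",((X-p)@ux*1000).round(1),((X-p)[2]*1000).round(1),"lens frame mm",((X-L)@np.c_[x,y,z]*1000).round(1))
X=p+ux*.0136+np.array([0,0,-.0353]); print("kinematic",((X-L)@np.c_[x,y,z]*1000).round(1))
print("move tool for kin/obs mid (cm):")
E
```

```text
(351, 154.2) [ 0.5112 -0.195   0.1784] tool 10.7 -37.7 lens frame mm [-4.9  1.1 58.4]
(350.7, 153.8) [ 0.5121 -0.1949  0.1794] tool 11.5 -36.7 lens frame mm [-3.7  1.1 59. ]
kinematic [-1.2  1.1 59.5]
move tool for kin/obs mid (cm):
```

The lean matches now: the edge at 24-25° in the image means about 0.365 rad. The bottom's centre sits at about (-3, 1, 59) mm in the lens frame. I'll make one small trim, let it settle and check again.

Call:
{"fn": "carry_out", "kwargs": {"commands": [[[0.1, 0.05, -0.05, 0], [0.1, 0.05, -0.05, 0], [0.05, 0, 0, 0], [0, 0, 0, 0], [0, 0, 0, 0], [0, 0, 0, 0], [0, 0, 0, 0], [0, 0, 0, 0], [0, 0, 0, 0], [0, 0, 0, 0], [0, 0, 0, 0], [0, 0, 0, 0]]]}}

```text
t: 19.18
tool_pos: [0.5031, -0.1978, 0.2171]
orientation: [-3.138, -0.157, 0.0]
force: [0.4, -0.1, -1.0]
opening: 0.0283
```

```bash
python3 d.py .5029 -.197 .217; python3 pic.py 16; python3 - <<'E'
from m import *
im=np.load("pics/side16.npy"); cv2.imwrite("pics/c16b.png",cv2.resize(np.ascontiguousarray(im[110:340,225:405,::-1]),None,fx=2.6,fy=2.6,interpolation=cv2.INTER_CUBIC)); print(robot.read_state()["dq"].round(4))
a=np.load("pics/side0.npy").astype(int);b=im.astype(int)
d=np.abs(a-b).max(2)
for n,(x0,x1,y0,y1) in dict(white=(268,292,262,295),blue=(258,278,288,318),head=(325,352,166,200),carton=(228,256,202,240),petri=(370,402,220,242)).items(): print(n,"changed px",(d[y0:y1,x0:x1]>40).sum())
E
```

```text
t 19.1833 [ 0.5031 -0.1978  0.2171] open 0.028304618319919168 F [ 0.37 -0.08 -1.  ] q [-0.47 -0.02  1.68  0.    1.49  1.  ]
x yaw deg 5.73 tilt [-0.  0. -1.]
delta tool cm [-0.01 -0.08  0.01]
side crop origin 314 105 scale 4.8
top crop origin 361 175 scale 4.8
[-0.0007  0.0003  0.0005 -0.0012 -0.0009  0.0009]
white changed px 45
blue changed px 1
head changed px 0
carton changed px 0
petri changed px 0
```

View pics/c16b.png

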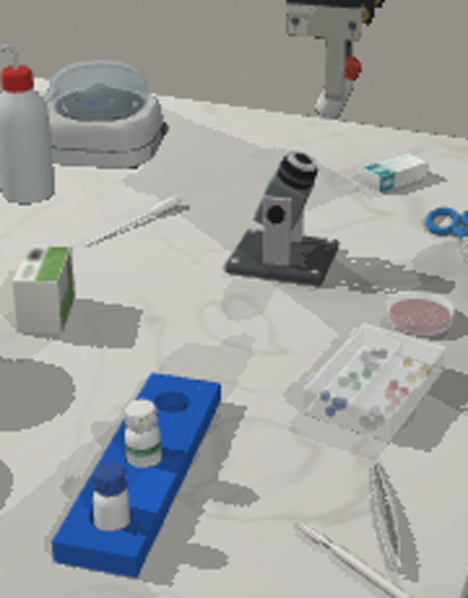

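The picture shows the bottle held above the lens, along its line of sight: bottle at (335,85), lens at (300,160). The other two bottles stand in the holder at (142,432) and (110,500). The camera head, carton and dish show no changed pixels. I'm handing in.

```bash
python3 -c "
from plant import robot
print(robot.close_job()); s=robot.read_state(); print(s['t'],s['tool_pos'],s['opening'])"
```

```text
the job is handed in; nothing more can be done
None
the job is handed in; nothing more can be done
```

I lifted the red-capped bottle out of the holder and handed in at 19.2 s (limit 35 s), holding it still in front of the camera at 20 N. The hand-in gives no verdict, so the figures below are my own last measurements.

**How the tilt was made:** The tool only points straight down, so the bottle had to be leaned inside the grip. I gripped it lightly and pulled it against the rim of its own pocket. That leaned it too far (about 0.48 rad), so I pressed its lower edge gently against the holder's side to bring it back.

**Last checks:**

| Check | Measured | Limit |
|---|---|---|
| Bottle lean against line of sight | about 0.36 rad against about 0.38 rad | within 0.175 rad |
| Underside off the line of sight | about 2 mm | 10 mm each way |
| Underside to lens | about 6 cm | 45–75 mm |
| Finger opening | 28.3 mm on the 29 mm body | – |

- **Offsets:** the underside offset and lens distance were measured just before a final 3 mm trim and carried forward from the arm's reported position.
- **Motion:** joint speeds were practically zero at hand-in.
- **Rest of the scene:** the camera head, carton and dish showed no changed pixels, and the blue-capped bottle only one. The 45 changed pixels near the white-capped bottle I put down to the red bottle having gone. Both bottles stand upright in their pockets.

**Disagreements and limits:**
- The two ways of estimating the underside position differed by about 3 mm, and I set the trim between them.
- Working the first lean out from the arm's movement gave 0.35–0.41 rad, while the pictures gave up to 0.49. I trusted the pictures.
- The arm blocked the top camera at the end, so the position across the hinge rests on the arm's own reading.

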